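# Set up the bench press for the next batch

### The arm

A 6-joint arm with a two-finger parallel gripper is mounted at the origin on the work surface. World frame = base frame: x ahead of the robot, y to its left, z up, the work surface at z = 0. Lengths are in mm, angles in rad, forces in N, time in s.
With the tool pointing down it reaches from about 375 to 925 mm from the base axis. Payload 5.7 kg.
Tool frame: the origin (TCP) lies at the very end of the fingers, on their centre line; the grasp point (between the pads) lies 19 mm behind it; z points along the fingers, y is the line along which they close (so a half turn about z gives the same grasp; the last joint's range is limited). The gripper opens to 85 mm and grips with 20 to 120 N. Pads are 22 mm wide; open, the fingers measure 114 mm over their backs; the gripper's body (76 mm by 85 mm) begins 54 mm behind the grasp point. The pads swing forward as they close: fully open they stand 13 mm farther back than shut.
Start: joints at [-1.416, 0.359, 1.51, -0, 1.272, -0.115], TCP at [159.909, -578.267, 231.267] pointing down, gripper open.
Joint ranges: [-2.97, 2.97], [-1.01, 2.36], [0.21, 2.38], [-0.96, 4.11], [0.2, 2.71], [-2.98, 2.98]. Speed limits (rad/s): [2.39, 2.39, 3.14, 3.14, 3.14, 3.14].

### API

Orientations are given as a rotation vector (axis times angle).
In Python, from bench import r gives the robot as it stands. Calls block until the motion is done:
- r.move_pose(position, orientation): joint-space move of the TCP to a pose.
- r.line_to(position, frame=None, velocity=150, until_force=None): straight line of the TCP; frame=None keeps the orientation; velocity is the mean speed in mm/s. With until_force (N) it stops when the force on the tool has changed by that much, and returns True; else False.
- r.set_joints(angles): joint-space move.
- r.open_gripper() and r.gripper_close(grasp_force=None): open the fingers fully, or close them until they stop; grasp_force is the grip in N (None keeps the last).
- r.hold(seconds).
- r.solve_ik(position, orientation): joint angles nearest the present ones, or None.
- r.snapshot(name): name is "scene" or "top" or "wrist"; returns a dict with "frame" (420x560x3 uint8, blue, green, red), "K" (3x3 intrinsics, pixels), "world_from_camera" (4x4, takes a point from camera to world coordinates). Camera axes: x right, y down, z forward; pixel columns grow to the right and rows downward; lengths in mm; the calibration is good to about 2 mm. A picture is of the moment at which its call begins. There is no depth.
A pose or a line that the arm cannot do raises r.PlanningError and nothing moves.
- r.sign_off(): hands the job in; it is judged then, once.
Trained networks look in a picture, given as the dict that the camera call returned (one of the last four; its "shot" number tells which), for a name from the list of things; names that differ only in an ending like _2 or _b are one class to them, and where a whole thing is asked for, a point or a joint stands for the part that bears it (a point fixed in the world has none). Each returns a list of dicts, best first, with "score" (0 to 1); they miss things now and then, are a little off and sometimes report something else, mostly with a low value. They report only what shows in the picture. A call takes as long as a camera call. They do not tell look-alikes from the thing itself.
- r.boxes_of(thing, picture): "xy" ([column, row] as shares, 0 to 1, of the picture: columns of its width, rows of its height, amid what is visible of it).
Readings, each from a call of its own:
- r.current_time_s(): time.
- r.current_joints(): joint angles.
- r.current_dq(): joint speeds.
- r.current_joint_torque(): joint torques, N m.
- r.current_ee_pos(): TCP position.
- r.current_tcp_rot(): TCP orientation.
- r.current_ft_force(): force on the tool from outside, world axes, zero at the start.
- r.current_wrist_torque(): the same for the moment, N m.
- r.current_opening(): finger opening in mm.
- r.current_grip_force(): force on a finger pad.
Only numpy, scipy, OpenCV 4.12 (cv2) and the standard library are available. Lean on these libraries where they do the work, as an engineer would, in place of code of your own. Each camera call takes 0.05 s, during which the arm holds its last target. There are 200 camera calls.

### The job

Get the press station ready for the next batch: hang every parts basket that is on the bench by its handle on the hook of its own colour, and turn the regulator's scale sleeve to 5. Then, last of all, because shutting it arms the press, push the guard door shut until it is held by its catch. Leave the black housing beside the press where it lies.

Things in the scene. Friction and masses are not known exactly. Their poses are not given: they have to be found in the camera images.
- basket_green: loose green parts basket, 66 x 80 x 46 mm (own x, y, z), 0.25 kg, may be absent; origin centre of underside. Rigid steel bail handle along y: legs at y = +-37 mm, 8 mm round top bar with its underside 112 mm up (66 mm free over the rim). On the bar a green tag to hold it by: 10 mm thick (x), 30 wide (y), 120 to 159 mm above the origin
- basket_green_bar (a point): middle of the underside of the green basket's handle bar, where the hook belongs; axes as the basket's
- basket_red: loose red parts basket, 66 x 80 x 46 mm (own x, y, z), 0.25 kg, may be absent; origin centre of underside. Rigid steel bail handle along y: legs at y = +-37 mm, 8 mm round top bar with its underside 112 mm up (66 mm free over the rim). On the bar a red tag to hold it by: 10 mm thick (x), 30 wide (y), 120 to 159 mm above the origin
- basket_red_bar (a point): middle of the underside of the red basket's handle bar, where the hook belongs; axes as the basket's
- basket_blue: loose blue parts basket, 66 x 80 x 46 mm (own x, y, z), 0.25 kg, may be absent; origin centre of underside. Rigid steel bail handle along y: legs at y = +-37 mm, 8 mm round top bar with its underside 112 mm up (66 mm free over the rim). On the bar a blue tag to hold it by: 10 mm thick (x), 30 wide (y), 120 to 159 mm above the origin
- basket_blue_bar (a point): middle of the underside of the blue basket's handle bar, where the hook belongs; axes as the basket's
- basket_yellow: loose yellow parts basket, 66 x 80 x 46 mm (own x, y, z), 0.25 kg, may be absent; origin centre of underside. Rigid steel bail handle along y: legs at y = +-37 mm, 8 mm round top bar with its underside 112 mm up (66 mm free over the rim). On the bar a yellow tag to hold it by: 10 mm thick (x), 30 wide (y), 120 to 159 mm above the origin
- basket_yellow_bar (a point): middle of the underside of the yellow basket's handle bar, where the hook belongs; axes as the basket's
- hook_green_seat (a point): seat of the green hook, the lowest point of its upper side, 150 mm above the bench, where a handle bar rests. The hook (9 mm bar) points along its own -x, towards the robot, and rises to a tip 22 mm ahead and 28 mm above the seat; backward it rises gently to a 12 mm post 60 mm behind the seat, top 20 mm above it
- hook_red_seat (a point): seat of the red hook, the lowest point of its upper side, 150 mm above the bench, where a handle bar rests. The hook (9 mm bar) points along its own -x, towards the robot, and rises to a tip 22 mm ahead and 28 mm above the seat; backward it rises gently to a 12 mm post 60 mm behind the seat, top 20 mm above it
- hook_blue_seat (a point): seat of the blue hook, the lowest point of its upper side, 150 mm above the bench, where a handle bar rests. The hook (9 mm bar) points along its own -x, towards the robot, and rises to a tip 22 mm ahead and 28 mm above the seat; backward it rises gently to a 12 mm post 60 mm behind the seat, top 20 mm above it
- hook_yellow_seat (a point): seat of the yellow hook, the lowest point of its upper side, 150 mm above the bench, where a handle bar rests. The hook (9 mm bar) points along its own -x, towards the robot, and rises to a tip 22 mm ahead and 28 mm above the seat; backward it rises gently to a 12 mm post 60 mm behind the seat, top 20 mm above it
- sleeve_grip (a point): on the vertical axis of the blue ribbed scale sleeve of the air-pressure regulator, at gripping height, 92 mm above the bench; the sleeve is round, 46 mm across (50 over the ribs) and stands 63 to 109 mm above the bench over a white scale disc 92 mm across with the black numbers 1 to 6
- sleeve (a joint): angle of the scale sleeve, rad; 0 = its orange pointer and white line at number 1, growing clockwise seen from above, 0.5236 (30 degrees) per number, so 2 is 0.524, 3 is 1.047, 4 is 1.571, 5 is 2.094, 6 is 2.618; a click holds it at each number, ends stopped at 1 and 6
- guard_hinge (a point): hinge axis of the press guard's door (yellow frame, clear panel) at the door's top edge, 184 mm above the bench; turns with the door: the door, 198 mm wide, 172 tall, 12 thick (6 mm either side of the axis), extends along this point's -y, its outer face looks along its -x. Guard box behind: 200 x 200 mm, 190 high
- guard_edge (a point): outer face of the door at its free edge, top corner; a black grip strip 12 mm wide, 16 mm proud of the face, lies 182 to 194 mm from the hinge; the face between is flat
- guard (a joint): angle of the guard door, rad; 0 = fully shut and held by the roller catch, growing as it opens towards the robot; the roller must be pushed over from 0.06 to 0.02 with about 8 N at the free edge
- housing: bystander: black ribbed plastic housing, 50 x 50 mm, 36 mm high, with a round bore, on the bench between regulator and press; origin at the centre of its underside
- hook_green: fixed stand of the green hook with green foot and tip ball; origin on the bench straight below the seat, axes as the seat's. The foot, 60 x 60 x 24 mm, lies 38 to 98 mm behind the seat (+x); the bench below the seat is bare
- hook_red: fixed stand of the red hook with red foot and tip ball; origin on the bench straight below the seat, axes as the seat's. The foot, 60 x 60 x 24 mm, lies 38 to 98 mm behind the seat (+x); the bench below the seat is bare
- hook_blue: fixed stand of the blue hook with blue foot and tip ball; origin on the bench straight below the seat, axes as the seat's. The foot, 60 x 60 x 24 mm, lies 38 to 98 mm behind the seat (+x); the bench below the seat is bare
- hook_yellow: fixed stand of the yellow hook with yellow foot and tip ball; origin on the bench straight below the seat, axes as the seat's. The foot, 60 x 60 x 24 mm, lies 38 to 98 mm behind the seat (+x); the bench below the seat is bare
Mind the look-alikes: they are no part of the job. Leave any orange look-alike of the hook_blue alone.

How it is judged:
By the outcome, as a careful person would: the job done as asked, in the order asked, and still so for the second after the job is handed in, with the robot touching nothing.
Of basket_green, basket_red, basket_blue, basket_yellow only 2 to 4 are there at a start; the rules pass over those that are not, and their reading is None.
At some moment in a run one of basket_green, basket_red, basket_blue, basket_yellow may be knocked a few centimetres aside while the robot is not near it.
Once in a run the grip may slacken for a moment while it holds something.
It also fails if it takes over 210 s, if anything falls off the work surface, if the arm or the gripper's body presses on something with over 40 N, if the wrist force passes 120 N, or if a joint passes its speed limit or range.

## Working session

There is one attempt and no reset: what is moved stays moved. The work goes in short steps, each a Python script; the robot and the scene stay as the last script left them, time stands still between calls to the robot, and variables do not carry over. Pictures are saved under pics/ and viewed, at most 14 in all, crops included, and the job is handed in when it is done.

```bash
ls; mkdir -p pics
cat > h.py <<'E'
from bench import r
import numpy as np, cv2
from scipy.spatial.transform import Rotation as R
def ray(p,xy):
    h,w=p["frame"].shape[:2]; T=p["world_from_camera"]
    d=np.linalg.inv(p["K"])@[xy[0]*w,xy[1]*h,1]; return T[:3,3],T[:3,:3]@d
def onz(p,xy,z):
    o,d=ray(p,xy); return o+d*(z-o[2])/d[2]
def tri(obs):
    A=np.zeros((3,3));b=np.zeros(3)
    for p,xy in obs:
        o,d=ray(p,xy);d=d/np.linalg.norm(d);M=np.eye(3)-np.outer(d,d);A+=M;b+=M@o
    return np.linalg.solve(A,b)
def proj(p,X):
    T=p["world_from_camera"];c=T[:3,:3].T@(np.asarray(X,float)-T[:3,3]);u=p["K"]@c;return u[:2]/u[2]
def down(yaw): # tool x axis at yaw, z down ; y axis = closing line
    return (R.from_euler('z',yaw)*R.from_rotvec([np.pi,0,0])).as_rotvec()
E
python3 - <<'E'
from h import *
S={n:r.snapshot(n) for n in("scene","top")}
for n,p in S.items():
    cv2.imwrite(f"pics/{n}0.png",cv2.resize(p["frame"],(800,600),interpolation=cv2.INTER_CUBIC))
    print(n,p["world_from_camera"][:3].round(2).tolist(),p["K"].round(0).tolist())
    for c in("green","red","blue","yellow"):
        for t in("basket_%s","basket_%s_bar","hook_%s_seat","hook_%s"):
            print(t%c,[(np.round(d["xy"],3).tolist(),round(d["score"],2)) for d in r.boxes_of(t%c,p)[:3]])
    for t in("sleeve_grip","sleeve","guard_hinge","guard_edge","guard","housing"):
        print(t,[(np.round(d["xy"],3).tolist(),round(d["score"],2)) for d in r.boxes_of(t,p)[:3]])
print(r.current_time_s())
E
```

```text
pics
scene [[-0.28, 0.76, -0.58, 1139.49], [0.96, 0.23, -0.16, 169.54], [0.01, -0.6, -0.8, 1101.79]] [[508.0, 0.0, 282.0], [0.0, 508.0, 206.0], [0.0, 0.0, 1.0]]
basket_green [([0.392, 0.707], 0.63), ([0.535, 0.563], 0.61), ([0.775, 0.642], 0.59)]
basket_green_bar [([0.539, 0.563], 0.57)]
hook_green_seat [([0.554, 0.799], 0.63)]
hook_green [([0.548, 0.804], 0.77)]
basket_red [([0.777, 0.645], 0.86)]
basket_red_bar [([0.782, 0.64], 0.73)]
hook_red_seat [([0.634, 0.821], 0.76)]
hook_red [([0.637, 0.821], 0.62), ([0.388, 0.71], 0.34)]
basket_blue []
basket_blue_bar [([0.551, 0.802], 0.17)]
hook_blue_seat [([0.446, 0.77], 0.82), ([0.358, 0.406], 0.8)]
hook_blue [([0.358, 0.4], 0.83)]
basket_yellow [([0.701, 0.621], 0.65), ([0.538, 0.56], 0.52)]
basket_yellow_bar [([0.703, 0.61], 0.92), ([0.535, 0.565], 0.54)]
hook_yellow_seat [([0.744, 0.842], 0.83)]
hook_yellow [([0.739, 0.852], 0.86)]
sleeve_grip [([0.413, 0.568], 0.64)]
sleeve [([0.415, 0.574], 0.57)]
guard_hinge [([0.316, 0.441], 0.63)]
guard_edge [([0.55, 0.797], 0.24), ([0.636, 0.82], 0.23)]
guard [([0.311, 0.436], 0.56), ([0.711, 0
[... 536 characters left out ...]
ook_red [([0.371, 0.324], 0.94)]
basket_blue []
basket_blue_bar [([0.364, 0.328], 0.75)]
hook_blue_seat [([0.498, 0.311], 0.96), ([0.67, 0.637], 0.94)]
hook_blue [([0.497, 0.322], 0.92), ([0.668, 0.635], 0.62), ([0.554, 0.442], 0.22)]
basket_yellow [([0.332, 0.508], 0.8), ([0.428, 0.307], 0.33)]
basket_yellow_bar [([0.329, 0.514], 0.96), ([0.666, 0.489], 0.43), ([0.562, 0.436], 0.31)]
hook_yellow_seat [([0.291, 0.332], 0.86), ([0.473, 0.505], 0.47)]
hook_yellow [([0.29, 0.334], 0.92)]
sleeve_grip [([0.557, 0.439], 0.73)]
sleeve [([0.555, 0.438], 0.53)]
guard_hinge [([0.661, 0.489], 0.79)]
guard_edge [([0.661, 0.488], 0.7), ([0.498, 0.316], 0.24)]
guard []
housing [([0.557, 0.355], 0.73)]
2.3
```

View pics/scene0.png

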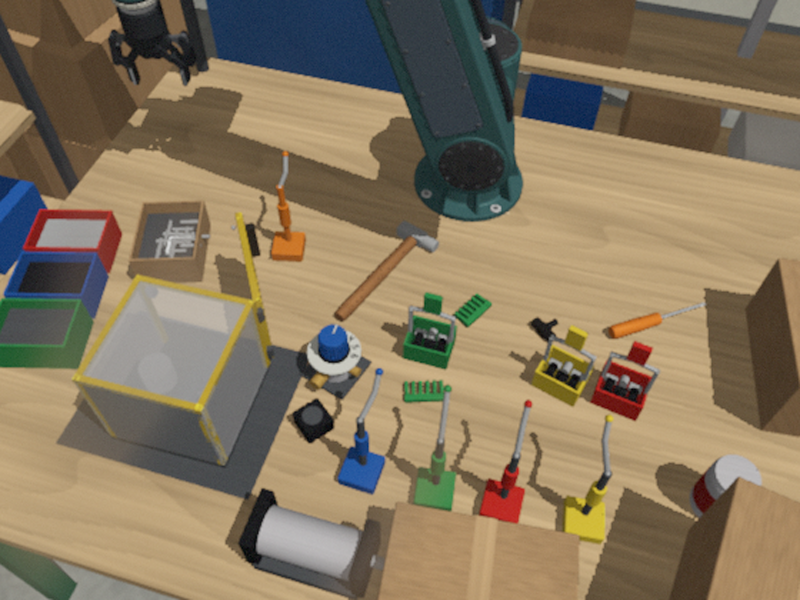

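View pics/top0.png

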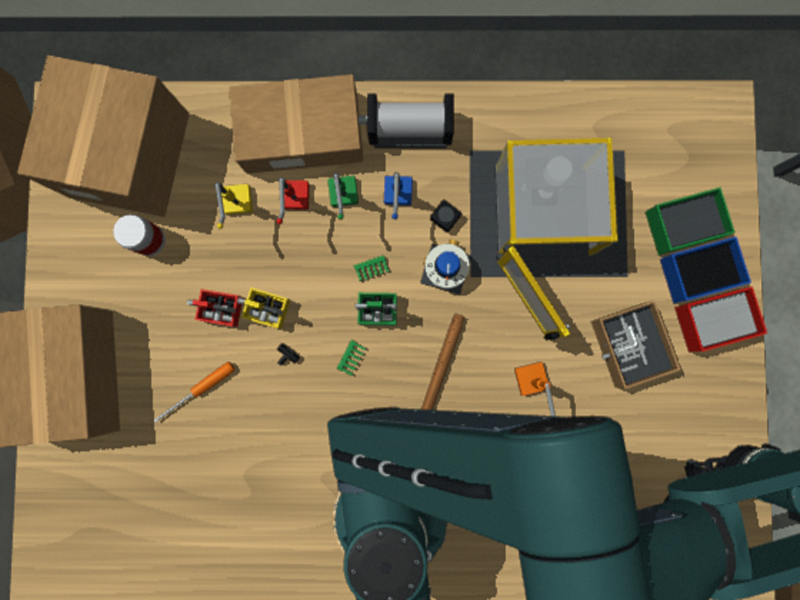

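The pictures show three baskets: green at (376,310), yellow (267,308) and red (218,308) in the top view. There's no blue one. The coloured hooks stand in a row at (235..398,195), the regulator is at (447,265) and the open door runs from (505,250) to (560,335). The orange hook is a decoy. Next I'll scan with the wrist camera.

```bash
cat >> h.py <<'E'
import pickle
def save(name,p): pickle.dump(p,open(f"pics/{name}.pkl","wb"))
def load(name): return pickle.load(open(f"pics/{name}.pkl","rb"))
E
python3 - <<'E'
from h import *
for n in("scene","top"): save(n,r.snapshot(n))
ims=[]
V=[("w0",(500,-170,330)),("w1",(400,20,330)),("w2",(540,40,330)),("w3",(540,240,330)),("w4",(400,290,330))]
for n,pos in V:
    try: r.move_pose(pos,down(-np.pi/2 if False else 0))
    except r.PlanningError as e: print(n,e); continue
    p=r.snapshot("wrist"); save(n,p)
    ims.append(cv2.resize(p["frame"],(400,300),interpolation=cv2.INTER_AREA)); print(n,p["world_from_camera"][:3].round(2).tolist(),r.current_joints(),r.current_time_s())
cv2.imwrite("pics/m1.png",np.vstack([np.hstack(ims[:2]),np.hstack(ims[2:4])]));cv2.imwrite("pics/m2.png",ims[-1])
E
```

```text
w0 [[-0.0, -0.95, -0.31, 580.18], [-1.0, 0.0, -0.0, -171.69], [0.0, 0.31, -0.95, 472.59]] [-4.59935577e-01  1.77028619e-01  1.51922691e+00 -2.84068404e-04
  1.44564787e+00  1.11192060e+00] 4.4
w1 [[-0.0, -0.95, -0.31, 481.2], [-1.0, 0.0, -0.0, 18.37], [0.0, 0.31, -0.95, 473.29]] [-1.24665995e-01 -2.80566058e-02  1.74562385e+00 -5.71710432e-04
  1.42278808e+00  1.44720170e+00] 5.3167
w2 [[-0.0, -0.95, -0.32, 621.26], [-1.0, 0.0, -0.0, 38.08], [0.0, 0.32, -0.95, 471.66]] [-5.50151974e-02  1.98616186e-01  1.49280452e+00 -2.22533920e-04
  1.45198392e+00  1.51687696e+00] 5.9917
w3 [[0.0, -0.95, -0.31, 620.01], [-1.0, 0.0, -0.0, 238.06], [0.0, 0.31, -0.95, 473.14]] [ 2.99369347e-01  2.73276101e-01  1.39050887e+00 -9.98357779e-04
  1.47773816e+00  1.87128645e+00] 6.8583
w4 [[-0.0, -0.95, -0.31, 480.34], [-1.0, 0.0, -0.0, 288.36], [0.0, 0.31, -0.95, 473.43]] [ 4.85826497e-01  1.22687461e-01  1.58402715e+00 -5.09349803e-04
  1.43352116e+00  2.05780579e+00] 7.55
```

View pics/m1.png

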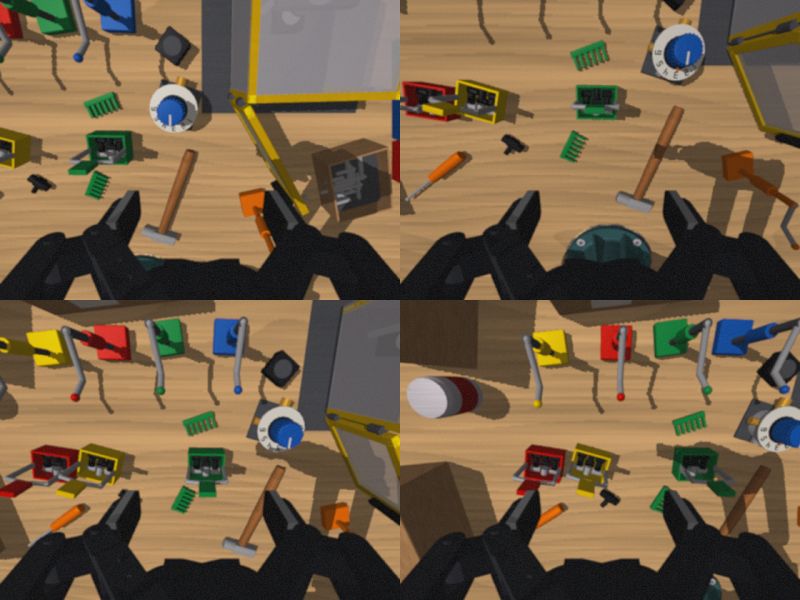

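```bash
cat >> h.py <<'E'
from scipy.optimize import minimize
HUE={"green":(48,85),"red":(172,6),"blue":(100,125),"yellow":(21,33)}
def cmask(p,c):
    hsv=cv2.cvtColor(p["frame"],cv2.COLOR_BGR2HSV);H,S,V=cv2.split(hsv);a,b=HUE[c]
    m=((H>=a)&(H<=b)) if a<b else ((H>=a)|(H<=b))
    return (m&(S>130)&(V>45)).astype(np.uint8)
def boxpts(c,s):
    return np.array([[c[0]+i*s[0]/2,c[1]+j*s[1]/2,c[2]+k*s[2]/2] for i in(-1,1) for j in(-1,1) for k in(-1,1)])
BASKET=[boxpts((0,0,23),(66,80,46)),boxpts((0,0,139.5),(10,30,39))]
FOOT=[boxpts((68,0,12),(60,60,24))]
def place(pts,q):
    z=q[3] if len(q)>3 else 0
    return pts@R.from_euler('z',q[2]).as_matrix().T+[q[0],q[1],z]
def render(p,parts,q):
    m=np.zeros(p["frame"].shape[:2],np.uint8)
    for a in parts:
        u=np.array([proj(p,x) for x in place(a,q)])
        cv2.fillConvexPoly(m,cv2.convexHull(np.round(u*16).astype(np.int32)),1,shift=4)
    return m
def visible(p,parts,q,wrist):
    u=np.array([proj(p,x) for a in parts for x in place(a,q)])
    if (u<4).any() or (u[:,0]>555).any() or (u[:,1]>415).any(): return False
    if wrist and (u[:,1]>262).any():
        if (u[:,0]<190).any() or (u[:,0]>370).any() or (u[:,1]>335).any(): return False
    return True
def fit(views,c,parts,q0,close=9,grow=41):
    obs=[]
    for n,p in views:
        if not visible(p,parts,q0,n[0]=='w'): continue
        near=cv2.dilate(render(p,parts,q0),np.ones((grow,grow)))
        m=cmask(p,c)
        _,lab,st,_=cv2.connectedComponentsWithStats(m*near)
        m=np.isin(lab,[i for i in range(1,len(st)) if st[i,4]>=12]).astype(np.uint8)
        m=cv2.morphologyEx(m,cv2.MORPH_CLOSE,np.ones((close,close)))
        obs.append((n,p,m))
    def iou(q): 
        o=[]
        for n,p,m in obs:
            k=render(p,parts,q); o.append((k&m).sum()/max(1,(k|m).sum()))
        return o
    best=None
    for dy in((-.25,.0,.25) if best is None else ()):
        q=np.array(q0,float);q[2]+=dy
        sim=np.vstack([q]+[q+d for d in np.diag([12,12,.2,8][:len(q)])])
        s=minimize(lambda q:-np.mean(iou(q)),q,method="Nelder-Mead",options=dict(initial_simplex=sim,xatol=.1,fatol=1e-4,maxiter=150))
        if best is None or s.fun<best.fun: best=s
    return best.x,{n:round(v,2) for (n,_,_),v in zip(obs,iou(best.x))},obs
E
cat > t.py <<'E'
from h import *
V=[(n,load(n)) for n in("scene","top","w0","w1","w2","w3","w4")]
for c,q in dict(green=(430,22,0),yellow=(430,250,-.2),red=(430,340,-.15)).items():
    x,s,_=fit(V,c,BASKET,q); x,s,obs=fit(V,c,BASKET,(*x,0.),grow=15); print(c,x.round(2),s)
for c,q in dict(green=(610,85,0),yellow=(600,320,0),red=(605,190,0)).items():
    x,s,_=fit(V,c,FOOT,q,close=3); x,s,obs=fit(V,c,FOOT,x,close=3,grow=11); print("hook",c,x.round(2),s)
    tip=place(np.array([[-22.,0,178]]),x)[0]; B=[]
    for n,p in V:
        u=proj(p,tip)
        if not(5<u[0]<555 and 5<u[1]<415):continue
        k,lab,st,ce=cv2.connectedComponentsWithStats(cmask(p,c))
        cand=[(np.hypot(*(ce[i]-u)),i) for i in range(1,k) if 5<=st[i,4]<160]
        if cand and min(cand)[0]<18: i=min(cand)[1]; B.append((p,(ce[i]+.5)/[560,420])); print(n,(ce[i]-u).round(1),st[i,4],end="; ")
    if len(B)>1: print("ball",tri(B).round(1),"pred",tip.round(1))
E
python3 t.py
```

```text
green [438.16  28.83  -0.    -2.42] {'scene': np.float64(0.58), 'top': np.float64(0.59), 'w0': np.float64(0.51), 'w1': np.float64(0.51), 'w2': np.float64(0.51), 'w4': np.float64(0.54)}
yellow [ 4.3956e+02  2.6625e+02 -2.7000e-01 -7.0000e-02] {'scene': np.float64(0.77), 'top': np.float64(0.83), 'w1': np.float64(0.69), 'w3': np.float64(0.71), 'w4': np.float64(0.79)}
red [ 4.3871e+02  3.6731e+02 -1.7000e-01 -7.2000e-01] {'scene': np.float64(0.71), 'top': np.float64(0.74), 'w4': np.float64(0.63)}
hook green [6.2857e+02 9.0290e+01 2.0000e-01] {'scene': np.float64(0.05), 'top': np.float64(0.58), 'w2': np.float64(0.65), 'w3': np.float64(0.81)}
top [-3.   0.3] 7; w2 [-7.4 -0.1] 80; w3 [-11.4   0.3] 86; ball [606.1  93.5 172.2] pred [607.  86. 178.]
hook yellow [6.0967e+02 3.3189e+02 8.0000e-02] {'scene': np.float64(0.77), 'top': np.float64(0.87), 'w2': np.float64(0.83), 'w3': np.float64(0.89)}
scene [-0.7  1.3] 21; top [ 1.3 -0.1] 15; w3 [ 5.  -1.5] 109; ball [587.8 328.8 169.8] pred [587.7 330.2 178. ]
hook red [620.17 211.23  -0.  ] {'scene': np.float64(0.71), 'top': np.float64(0.77), 'w2': np.float64(0.85), 'w3': np.float64(0.69)}
scene [1.4 1.5] 17; top [-0.5  0.4] 11; w2 [ 3.1 -0.4] 104; w3 [-1.  -0.2] 92; ball [597.3 213.2 169.9] pred [598.2 211.3 178. ]
```

View pics/m2.png

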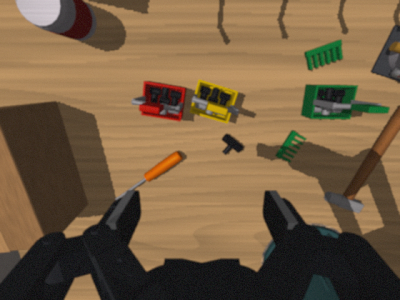

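```bash
cat > t2.py <<'E'
from h import *
import h
def cm(p,c):
    hsv=cv2.cvtColor(p["frame"],cv2.COLOR_BGR2HSV);H,S,V=cv2.split(hsv);a,b={"green":(42,88),"red":(170,7),"yellow":(20,35)}[c]
    m=((H>=a)&(H<=b)) if a<b else ((H>=a)|(H<=b))
    return (m&(S>(85 if c=="green" else 130))&(V>30)).astype(np.uint8)
h.cmask=cm
V=[(n,load(n)) for n in("scene","top","w0","w1","w2","w3","w4")]
tiles=[]
def tile(obs,parts,x):
    for n,p,m in obs:
        f=p["frame"].copy(); k=render(p,parts,x)
        cs=cv2.findContours(k,0,1)[0]; cv2.drawContours(f,cs,-1,(255,0,255),1)
        f[(m>0)]=f[m>0]//2+np.array([100,100,0],np.uint8)
        ys,xs=np.nonzero(k); cy,cx=int(ys.mean()),int(xs.mean()); t=np.zeros((90,90,3),np.uint8)
        g=f[max(0,cy-45):cy+45,max(0,cx-45):cx+45]; t[:g.shape[0],:g.shape[1]]=g
        tiles.append(cv2.resize(t,(133,133)))
for c,q in dict(green=(436,27,0),yellow=(439,264,-.27),red=(438,365,-.17)).items():
    x,s,_=fit(V,c,BASKET,(*q,0.),close=15,grow=25); x,s,obs=fit(V,c,BASKET,x,close=15,grow=9); print(c,x.round(2),[float(v) for v in s.values()]); tile(obs,BASKET,x)
for c,q in dict(green=(625,90,0),yellow=(609,331,.08),red=(620,211,0)).items():
    x,s,_=fit(V,c,FOOT,q,close=5,grow=15); x,s,obs=fit(V,c,FOOT,x,close=5,grow=7); print("hook",c,x.round(2),[float(v) for v in s.values()]); tile(obs,FOOT,x)
while len(tiles)%6: tiles.append(np.zeros_like(tiles[0]))
im=np.vstack([np.hstack(tiles[i:i+6]) for i in range(0,len(tiles),6)]); 
s=min(1,600/im.shape[0]); cv2.imwrite("pics/m3.png",cv2.resize(im,None,fx=s,fy=s))
f=load("w0")["frame"]; cv2.imwrite("pics/m4.png",cv2.resize(f[90:200,180:300],(480,440),interpolation=cv2.INTER_CUBIC))
E
python3 t2.py
```

```text
green [438.01  29.22   0.    -2.68] [0.83, 0.98, 0.69, 0.96, 0.86, 0.67]
yellow [ 4.3938e+02  2.6607e+02 -2.9000e-01  2.3000e-01] [0.82, 0.96, 0.77, 0.91, 0.96]
red [ 4.3932e+02  3.6829e+02 -1.8000e-01 -4.4000e+00] [0.81, 0.92, 0.93]
hook green [6.277e+02 9.438e+01 1.600e-01] [0.66, 0.87, 0.7, 0.86]
hook yellow [6.0992e+02 3.2975e+02 1.1000e-01] [0.82, 0.88, 0.85, 0.91]
hook red [620.19 211.25  -0.  ] [0.76, 0.79, 0.88, 0.71]
```

View pics/m3.png

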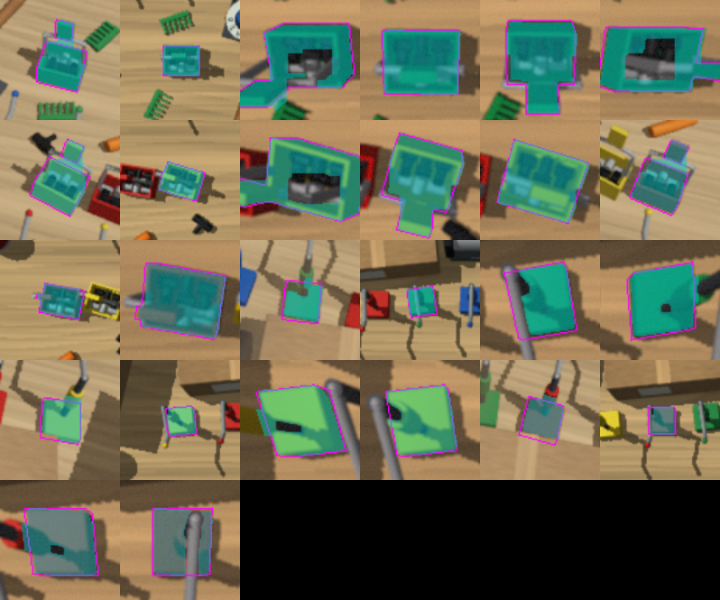

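View pics/m4.png

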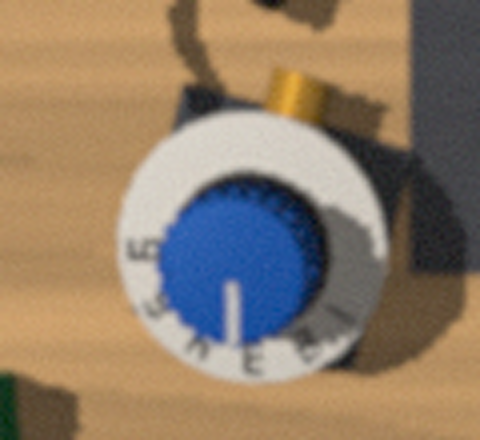

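The overlays fit tightly for baskets and hook feet. The sleeve's line points straight down at "3" (255,360), so it needs +60° clockwise. I'll hang yellow first.

```bash
sed -n '/^def cm/,/astype/p' t2.py | sed 's/def cm(/def cmask(/; s/"yellow":(20,35)/"yellow":(20,35),"blue":(98,128)/' >> h.py
cat >> h.py <<'E'
HOOK=dict(green=(627.7,94.4,.16),yellow=(609.9,329.8,.11),red=(620.2,211.2,0.))
G=127
def locate(c,q0,grow=41):
    V=[(n,r.snapshot(m)) for n,m in(("w","wrist"),("scene","scene"),("top","top"))]
    q,s,_=fit(V,c,BASKET,q0[:3],close=15,grow=grow); q,s,_=fit(V,c,BASKET,q,close=15,grow=11)
    print(c,q.round(2),{k:float(v) for k,v in s.items()}); return q
def inhook(c,x,y,z):
    return place(np.array([[x,y,z]],float),HOOK[c])[0]
def st(m): print(m,"t",round(r.current_time_s(),1),"tcp",r.current_ee_pos().round(1),"F",r.current_ft_force().round(1),"open",round(r.current_opening(),1),"grip",round(r.current_grip_force(),1))
def pick(q):
    o=down(q[2]); r.move_pose((q[0],q[1],240),o); r.line_to((q[0],q[1],G),velocity=120)
    r.gripper_close(60); st("closed"); r.line_to((q[0],q[1],305),velocity=120); st("lifted")
def approach(c):
    o=down(HOOK[c][2]); a=inhook(c,-85,0,305); r.line_to(a,o,velocity=160); a[2]=G+84; r.line_to(a,velocity=150); st("at hook")
def hang(c):
    r.line_to(inhook(c,-1,0,G+84),velocity=80); st("over")
    print(r.line_to(inhook(c,-1,0,G+34),velocity=40,until_force=2.)); st("down")
def release(c):
    r.open_gripper(); p=r.current_ee_pos().copy(); r.line_to((p[0],p[1],300),velocity=150); st("released")
E
python3 - <<'E'
from h import *
q=locate("yellow",(439.4,266,-.29)); pick(q); approach("yellow")
p=r.snapshot("scene");w=r.snapshot("wrist")
cv2.imwrite("pics/m5.png",np.hstack([cv2.resize(p["frame"],(400,300)),cv2.resize(w["frame"],(400,300))]))
E
```

```text
yellow [ 4.3955e+02  2.6704e+02 -2.9000e-01] {'w': 0.94, 'scene': 0.85, 'top': 0.92}
closed t 9.8 tcp [439.7 266.9 127.4] F [-2.2 -1.7  5.8] open 29.1 grip 59.4
lifted t 11.5 tcp [439.1 266.8 304.2] F [ 0.  -0.8 -3. ] open 28.8 grip 59.3
at hook t 13.0 tcp [525.9 320.6 212. ] F [-0.2  0.5 -3.3] open 28.9 grip 59.3
```

View pics/m5.png

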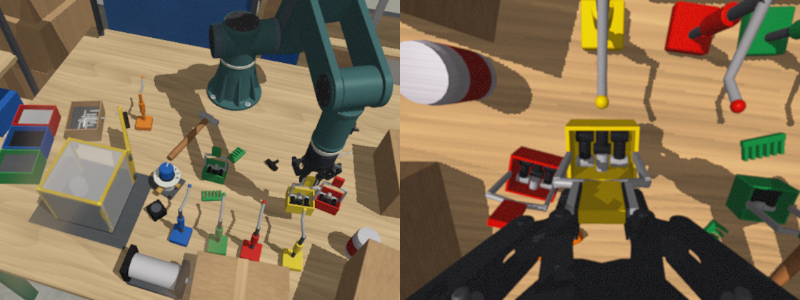

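The basket is held square, and the yellow hook's ball (602,102) lies straight ahead of it. Hanging it now.

Run:
```python
from h import *
hang("yellow")
r.hold(.2); st("rest")
release("yellow")
p=r.snapshot("scene"); print(HOOK["yellow"])
x,s,_=fit([("scene",p),("top",r.snapshot("top")),("w",r.snapshot("wrist"))],"yellow",BASKET,(*HOOK["yellow"],38.),close=15,grow=15);print(x.round(2),s)
```

```text
over t 14.3 tcp [608.3 329.6 211. ] F [-0.8  0.5 -3.3] open 29.3 grip 59.3
True
down t 15.2 tcp [609.4 329.6 171. ] F [ 4.9  1.3 -2.5] open 28.8 grip 59.5
rest t 15.4 tcp [609.2 329.5 171.1] F [ 5.3  0.9 -2.9] open 28.8 grip 59.5
released t 17.0 tcp [606.8 328.8 298.8] F [ 0.3  0.3 -0.5] open 85.8 grip 0.0
(609.9, 329.8, 0.11)
[6.1335e+02 3.3143e+02 1.2000e-01 4.1360e+01] {'scene': np.float64(0.85), 'top': np.float64(0.84), 'w': np.float64(0.85)}
```

```bash
sed -i 's/inhook(c,-1,0/inhook(c,2,0/g' h.py
python3 - <<'E'
from h import *
r.line_to((540,300,310),down(0)); r.move_pose((400,340,330),down(0))
q=locate("red",(439,368,-.18)); pick(q); approach("red"); 
if r.current_opening()>25:
    hang("red"); r.hold(.2); st("rest"); release("red")
    S=[("scene",r.snapshot("scene")),("top",r.snapshot("top")),("w",r.snapshot("wrist"))]
    for c in("red","yellow"):
        x,s,_=fit(S,c,BASKET,(*HOOK[c],38.),close=15,grow=15);print(c,x.round(2),s)
E
```

```text
red [ 4.4249e+02  4.2412e+02 -1.7000e-01] {'w': 0.94, 'scene': 0.83, 'top': 0.37}
closed t 20.9 tcp [442.8 424.1 127.4] F [ 0.1 -1.1  3. ] open 28.9 grip 59.7
lifted t 22.5 tcp [442.1 423.8 304. ] F [-0.2 -0.1 -1.3] open 28.9 grip 59.2
at hook t 24.9 tcp [535.8 211.6 211.7] F [ 0.1  0.  -1.5] open 29.1 grip 59.3
over t 26.1 tcp [621.6 211.2 211. ] F [-1.   0.2 -1.8] open 29.1 grip 59.2
True
down t 27.1 tcp [622.  211.1 166.5] F [ 0.5 -0.4  5.4] open 29.0 grip 60.3
rest t 27.3 tcp [622.  211.1 166.5] F [ 0.2 -0.9  5.4] open 28.7 grip 60.3
released t 28.9 tcp [620.1 210.7 298.9] F [ 0.8 -0.2 -1.2] open 85.1 grip 0.0
red [6.2442e+02 2.1243e+02 1.0000e-02 3.9200e+01] {'scene': np.float64(0.8), 'top': np.float64(0.68), 'w': np.float64(0.86)}
yellow [6.1367e+02 3.3126e+02 1.5000e-01 3.9020e+01] {'scene': np.float64(0.85), 'top': np.float64(0.79), 'w': np.float64(0.86)}
```

Red had been knocked to y=424. The fresh look caught it, and it now hangs. Green next.

Run:
```python
from h import *
r.line_to((540,180,310),down(0)); r.move_pose((400,20,330),down(0))
q=locate("green",(438,29,0)); pick(q); approach("green"); 
if r.current_opening()>25:
    hang("green"); r.hold(.2); st("rest"); release("green")
    S=[("scene",r.snapshot("scene")),("top",r.snapshot("top")),("w",r.snapshot("wrist"))]
    for c in("green","red","yellow"):
        x,s,_=fit(S,c,BASKET,(*HOOK[c],38.),close=15,grow=15);print(c,x.round(2),s)
    cyl=[np.array([[24*np.cos(a),24*np.sin(a),z] for a in np.arange(0,6.28,.3) for z in(63,109)])]
    r.line_to((530,0,320),down(0)); r.move_pose((470,-130,330),down(0)); S[2]=("w",r.snapshot("wrist")); save("reg",S[2][1])
    x,s,_=fit(S+[("w0",load("w0")),("w2",load("w2"))],"blue",cyl,(530,-130,0,0.),close=7,grow=25); print("sleeve",x.round(2),s)
    a=cv2.resize(S[0][1]["frame"],(400,300)); u=proj(S[2][1],(x[0],x[1],100)).astype(int); f=S[2][1]["frame"][max(0,u[1]-50):u[1]+55,u[0]-70:u[0]+70]
    cv2.imwrite("pics/m6.png",np.hstack([a,cv2.resize(f,(400,300),interpolation=cv2.INTER_CUBIC)]))
```

```text
green [ 4.3779e+02  2.9290e+01 -4.0000e-02] {'w': 0.94, 'scene': 0.8, 'top': 0.36}
closed t 33.0 tcp [438.   29.5 127.4] F [-0.8  1.9  5.4] open 29.3 grip 59.3
lifted t 34.6 tcp [437.3  29.3 304.3] F [-1.1 -0.9 -1.9] open 29.1 grip 59.2
at hook t 36.3 tcp [544.3  80.7 211.9] F [ 0.1  0.3 -0.7] open 28.6 grip 59.3
over t 37.5 tcp [629.1  94.7 210.9] F [-0.1 -0.6 -1.6] open 29.0 grip 59.3
True
down t 38.5 tcp [630.   94.9 167.8] F [ 3.9  1.1 -1.2] open 28.6 grip 59.5
rest t 38.7 tcp [629.8  94.9 168. ] F [ 5.2  1.  -1.1] open 28.9 grip 59.5
released t 40.3 tcp [627.4  94.6 298.9] F [ 0.4 -0.3  0.2] open 85.7 grip 0.0
green [6.332e+02 9.884e+01 2.000e-01 4.279e+01] {'scene': np.float64(0.5), 'top': np.float64(0.82), 'w': np.float64(0.86)}
red [6.2450e+02 2.1263e+02 2.0000e-02 3.8790e+01] {'scene': np.float64(0.8), 'top': np.float64(0.83), 'w': np.float64(0.64)}
yellow [6.1434e+02 3.3361e+02 1.4000e-01 3.6760e+01] {'scene': np.float64(0.86), 'top': np.float64(0.47)}
sleeve [ 5.2654e+02 -1.1775e+02  1.7000e-01 -7.5700e+00] {'scene': np.float64(0.79), 'top': np.float64(0.83), 'w': np.float64(0.92), 'w0': np.float64(0.91), 'w2': np.float64(0.9)}
```

View pics/m6.png

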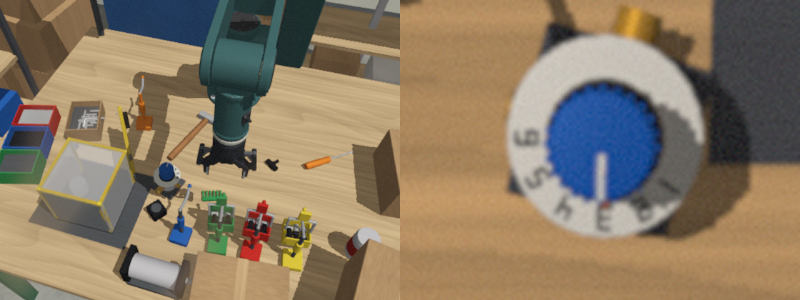

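All three hang on their own hooks, and the line points at 3 (602,215). Turning the sleeve +60° clockwise.

Run:
```python
from h import *
cyl=[np.array([[24.5*np.cos(a),24.5*np.sin(a),z] for a in np.arange(0,6.28,.3) for z in(63,109)])]
x,s,_=fit([(n,load(n)) for n in("top","w0","w1","w2")]+[("w",load("reg"))],"blue",cyl,(527,-118,0),close=7,grow=25); print(x,s)
a=np.radians
X=(x[0],x[1])
r.move_pose((*X,200),down(a(30))); r.line_to((*X,74),velocity=120); st("at")
r.gripper_close(60); st("closed")
p=r.current_ee_pos().copy()
for d in np.arange(20,-33,-10): r.line_to(p,down(a(d)),velocity=60)
st("turned"); r.hold(.2); print(r.current_wrist_torque().round(2))
r.open_gripper(); r.line_to((*p[:2],200),velocity=150); r.move_pose((470,-130,330),down(0)); st("up")
w=r.snapshot("wrist"); save("reg2",w); u=proj(w,(*X,100)).astype(int); f=w["frame"][max(0,u[1]-50):u[1]+55,u[0]-70:u[0]+70]
cv2.imwrite("pics/m7.png",np.hstack([cv2.resize(w["frame"],(400,300)),cv2.resize(f,(400,300),interpolation=cv2.INTER_CUBIC)]))
```

```text
[ 5.27078171e+02 -1.17775921e+02  4.00404383e-03] {'top': np.float64(0.81), 'w0': np.float64(0.83), 'w1': np.float64(0.84), 'w2': np.float64(0.84), 'w': np.float64(0.87)}
at t 44.0 tcp [ 527.7 -118.    74.8] F [ 0.5 -0.4  0.4] open 85.4 grip 0.0
closed t 44.5 tcp [ 526.6 -116.9   74.8] F [-2.3  3.6  8.9] open 44.6 grip 60.2
turned t 46.4 tcp [ 526.6 -116.7   74.8] F [-1.   3.6  4.1] open 45.0 grip 63.0
[ 0.54  0.25 -0.01]
up t 48.7 tcp [ 469.7 -129.9  329.2] F [-0.5  0.4  0.1] open 85.3 grip 0.0
```

View pics/m7.png

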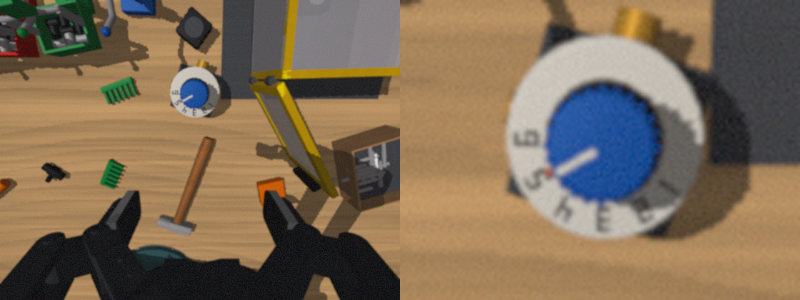

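The sleeve is at 5: the orange pointer at (547,172) meets the 5. Now the door: its top strip runs from about (262,82) to (330,193) in the left panel.

Run:
```python
from h import *
w=load("reg2"); h=onz(w,(262/400,83/300),184); e=onz(w,(328/400,193/300),184); d=e-h
print(h.round(1),e.round(1),np.linalg.norm(d),"theta",np.arctan2(-d[0],-d[1]))
th=np.arctan2(-d[0],-d[1])
def box(th,H):
    dr=np.array([-np.sin(th),-np.cos(th),0]); n=np.array([-np.cos(th),np.sin(th),0])
    f=lambda a,b,z:np.array([*H[:2],z])+a*dr+b*n
    return [f(a,b,184) for a,b in((0,6),(198,6),(198,-6),(0,-6))],[f(a,b,184) for a,b in((182,6),(182,22),(194,22),(194,6))]
t=[]
for n,c in(("reg2",(330,90)),("w0",(300,110)),("top",(340,160)),):
    p=load(n);f=p["frame"];k=3 if n!="top" else 5
    g=cv2.resize(f,None,fx=k,fy=k,interpolation=cv2.INTER_CUBIC)
    for q in box(th,h): cv2.polylines(g,[np.array([(proj(p,x)+.5)*k for x in q]).astype(np.int32)],True,(255,0,255),1)
    u=((proj(p,(h+e)/2)+.5)*k).astype(int); g=g[max(0,u[1]-300):u[1]+300,max(0,u[0]-200):u[0]+200]
    t.append(cv2.resize(g,(266,400))); print(n,u,g.shape)
cv2.imwrite("pics/m8.png",np.hstack(t))
```

```text
[ 545.6 -209.   184. ] [ 385.2 -323.8  184. ] 197.24237840911877 theta 0.9498145690526723
reg2 [1252  600] (600, 400, 3)
w0 [1121  683] (600, 400, 3)
top [1855 1011] (600, 400, 3)
```

View pics/m8.png

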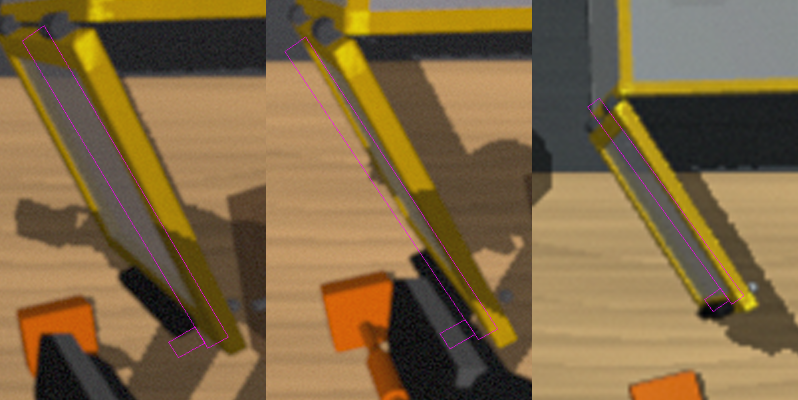

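The magenta guess is off: the bright top strip runs (87,38)→(230,348) in panel 1 and (81,50)→(236,343) in panel 2. I'll triangulate from those.

Run:
```python
from h import *
w=load("reg2");v=load("w0");t=load("top");s=np.array([560,420])
A=tri([(w,np.array([394.3,119])/s),(v,np.array([347.6,152.7])/s)]);B=tri([(w,np.array([466,274])/s),(v,np.array([425.3,299.2])/s)])
print("tri",A,B)
def on(z,p,a,b):
    h=onz(p,np.array(a)/s,z);e=onz(p,np.array(b)/s,z);d=e-h;print(h.round(1),e.round(1),np.linalg.norm(d).round(1),np.arctan2(-d[0],-d[1]).round(3))
on(184,w,(394.3,119),(466,274));on(184,v,(347.6,152.7),(425.3,299.2))
k=266/400; f=lambda x,y:((1655+(x-532)/k)/5,(711+y/k)/5)
on(184,t,f(622,107),f(750,303))
```

```text
tri [ 542.97842914 -233.71133631  187.00783641] [ 380.7781729  -331.48841412  186.27254899]
[ 543.1 -234.6  184. ] [ 380.5 -332.1  184. ] 189.6 1.031
[ 542.4 -234.5  184. ] [ 378.1 -333.7  184. ] 191.9 1.028
[ 540.3 -233.6  184. ] [ 380.2 -335.   184. ] 189.5 1.006
```

```bash
cat > door.py <<'E'
from h import *
H=np.array([546,-231.5]); Z=135
def P(th,r_=150,off=17,z=Z):
    dr=np.array([-np.sin(th),-np.cos(th)]);n=np.array([-np.cos(th),np.sin(th)])
    return np.array([*(H+r_*dr+off*n),z]),down(-th)
E
python3 - <<'E'
from door import *
S=[("scene",r.snapshot("scene")),("top",r.snapshot("top"))]
for c in("green","red","yellow"):
    x,s,_=fit(S,c,BASKET,(*HOOK[c],38.),close=15,grow=15);print(c,x.round(2),s)
r.gripper_close(20)
p,o=P(1.03,off=65,z=300); r.move_pose(p,o); p,o=P(1.03,off=65); r.line_to(p,velocity=120); st("low")
p,o=P(1.03,off=19); print(r.line_to(p,o,velocity=60,until_force=4)); st("touch")
th=1.0
while th>-.16:
    p,o=P(th); hit=r.line_to(p,o,velocity=60 if th>.2 else 25,until_force=25)
    F=r.current_ft_force(); n=np.array([-np.cos(th),np.sin(th)])
    print(round(th,2),(F[:2]@n).round(1),F.round(1),hit)
    if hit or F[:2]@n>22: break
    th-=.08 if th>.25 else .02
st("end"); w=r.snapshot("scene"); save("door1",w)
cv2.imwrite("pics/m9.png",np.hstack([cv2.resize(w["frame"][80:320,40:260],(400,436)),cv2.resize(r.snapshot("top")["frame"][80:260,300:465],(400,436))]))
E
```

```text
green [6.360e+02 9.976e+01 2.700e-01 4.153e+01] {'scene': np.float64(0.51), 'top': np.float64(0.82)}
red [625.77 214.64   0.    40.9 ] {'scene': np.float64(0.7), 'top': np.float64(0.86)}
yellow [6.1430e+02 3.3258e+02 9.0000e-02 3.6500e+01] {'scene': np.float64(0.86), 'top': np.float64(0.83)}
low t 51.9 tcp [ 384.4 -253.4  135.6] F [-0.2  0.2  0.3] open -0.4 grip 0.0
False
touch t 52.8 tcp [ 407.3 -292.1  134.8] F [-0.6  0.6  0.3] open 0.1 grip 0.0
1.0 0.6 [-0.4  0.4 -0.5] False
0.92 0.1 [-0.2  0.  -0.1] False
0.84 0.4 [-0.3  0.3 -0. ] False
0.76 0.1 [ 0.3  0.5 -0.4] False
0.68 0.7 [-0.7  0.3 -0.4] False
0.6 -0.1 [0.3 0.2 0.1] False
0.52 0.6 [-0.3  0.7  0.5] False
0.44 1.0 [-0.9  0.3 -0.4] False
0.36 -0.1 [-0.1 -0.7  0.7] False
0.28 -0.1 [-0.2 -1.2 -0.1] False
0.2 0.8 [-0.9 -0.2 -0.1] False
0.18 0.4 [-0.5 -0.2  0.7] False
0.16 -0.1 [ 0.2  0.4 -0.4] False
0.14 -0.2 [0.4 1.2 0.6] False
0.12 -0.3 [ 0.3  0.  -0.5] False
0.1 0.3 [-0.3 -0.1  0.1] False
0.08 -0.4 [ 0.4 -0.5  0.2] False
0.06 -0.1 [ 0.1 -0.2 -0.7] False
0.04 4.8 [-4.8 -0.2  1.1] False
0.02 3.0 [-3.  -0.4 -2.1] False
0.0 2.5 [-2.5 -0.5 -0.5] False
-0.02 10.3 [-10.3  -1.3   3.3] False
-0.04 19.9 [-19.8  -2.5   5.2] False
-0.06 30.6 [-30.5  -2.3   9.7] False
end t 60.0 tcp [ 529.  -381.8  134.1] F [-30.5  -2.3   9.7] open -0.1 grip 0.0
```

View pics/m9.png

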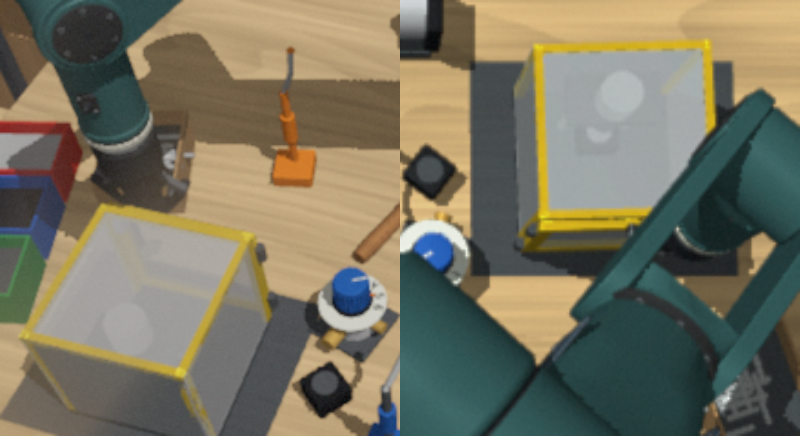

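The door looks shut, and the force showed the catch bump and then a hard stop. I'll back off and check.

Run:
```python
from door import *
p,o=P(-.06,off=80); r.line_to(p,velocity=80); p[2]=320; r.line_to(p,velocity=150)
r.move_pose((400,-200,330),down(0)); st("clear"); r.hold(.5)
w=r.snapshot("wrist");s=r.snapshot("scene");t=r.snapshot("top")
for c in("green","red","yellow"):
    x,q,_=fit([("scene",s),("top",t)],c,BASKET,(*HOOK[c],38.),close=15,grow=15);print(c,x.round(2))
cv2.imwrite("pics/m10.png",np.vstack([np.hstack([cv2.resize(w["frame"],(400,300)),cv2.resize(t["frame"][60:240,280:520],(400,300))]),np.hstack([cv2.resize(s["frame"][100:370,40:400],(400,300)),cv2.resize(s["frame"][240:390,220:460],(400,300))])]))
```

```text
clear t 63.2 tcp [ 400.9 -201.   330.2] F [ 1.2 -0.1  0.4] open -0.1 grip 0.0
green [6.3714e+02 9.9900e+01 2.8000e-01 3.9300e+01]
red [6.2505e+02 2.1477e+02 1.0000e-02 3.6160e+01]
yellow [6.1437e+02 3.3273e+02 9.0000e-02 3.5490e+01]
```

View pics/m10.png

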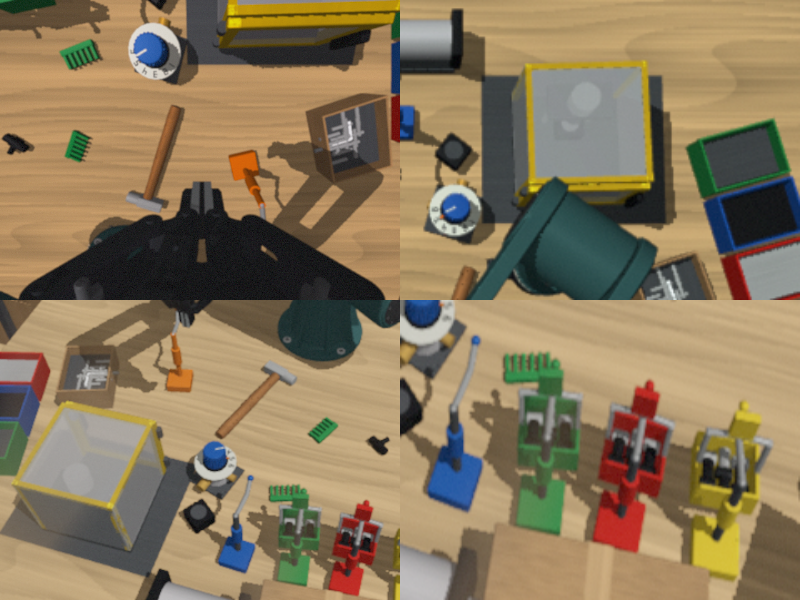

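The door stays flush against the box, the sleeve reads 5, three baskets hang on their own hooks, and the housing hasn't moved. Handing in.

```bash
python3 -c "
from bench import r
print(r.sign_off())"
```

```text
the job is handed in; nothing more can be done
None
```

The job is handed in: the green, red and yellow baskets hang on their own hooks (there was no blue basket), the sleeve is at 5, the guard door was pushed shut last past its catch, and the housing was left where it lay.

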